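Stand test tiles in the firing rack in order

TASK

Load the three leaning test tiles upright, standing on their lower short edges, into the slotted firebrick rack, one after another: first the shortest into the one-pip pocket, then the middle one into the two-pip pocket, then the tallest into the three-pip pocket. The pockets are packed to different, hidden depths, so lower each tile gently until you feel it rest on the packing before you let go: never let a tile drop and never force it. Leave the jar, the brush and the round puck where they are.

Things in the scene. Friction and masses are not known exactly. Their poses are not given: they have to be found in the camera images.
- tile_short: The short one of three plain terracotta tiles: 105 mm high, 72 mm wide, 12 mm thick. Origin: centre of its lower 72 x 12 mm edge; z runs up its height, x through its thickness, y along its width. Starts leaning 29 degrees (0.5 rad) from upright on its easel, top towards the easel's +x side (away from the robot at yaw 0).
- tile_middle: The middle one of three plain terracotta tiles: 130 mm high, 72 mm wide, 12 mm thick. Origin: centre of its lower 72 x 12 mm edge; z runs up its height, x through its thickness, y along its width. Starts leaning 29 degrees (0.5 rad) from upright on its easel, top towards the easel's +x side (away from the robot at yaw 0).
- tile_tall: The tall one of three plain terracotta tiles: 155 mm high, 72 mm wide, 12 mm thick. Origin: centre of its lower 72 x 12 mm edge; z runs up its height, x through its thickness, y along its width. Starts leaning 29 degrees (0.5 rad) from upright on its easel, top towards the easel's +x side (away from the robot at yaw 0).
- easel_short: Fixed dark steel easel of the short tile. Base plate 90 mm wide, 85 mm deep, 8 mm thick, origin on the bench under the tile's foot. Two 8 mm prongs slope up to +x behind the tile, 29 to 37 mm either side of its middle, to 98 mm along the slope; between them there is room for a finger. A lip 12 mm high above the plate stands before the tile's foot, on the -x side.
- easel_middle: Fixed dark steel easel of the middle tile. Base plate 90 mm wide, 85 mm deep, 8 mm thick, origin on the bench under the tile's foot. Two 8 mm prongs slope up to +x behind the tile, 29 to 37 mm either side of its middle, to 98 mm along the slope; between them there is room for a finger. A lip 12 mm high above the plate stands before the tile's foot, on the -x side.
- easel_tall: Fixed dark steel easel of the tall tile. Base plate 90 mm wide, 85 mm deep, 8 mm thick, origin on the bench under the tile's foot. Two 8 mm prongs slope up to +x behind the tile, 29 to 37 mm either side of its middle, to 98 mm along the slope; between them there is room for a finger. A lip 12 mm high above the plate stands before the tile's foot, on the -x side.
- pocket_1 (a point): Centre of the mouth of pocket 1, 71 mm above the bench, in the flat top of the firebrick block with 1 dark round pip on its top and +x face. z up, x across the slot (17 mm wide), y along it (80 mm long); straight walls. Its floor is a slightly springy fibre pad (2 N per mm) at an unknown depth, 30 to 52 mm below the mouth, different in each pocket.
- pocket_2 (a point): Centre of the mouth of pocket 2, 71 mm above the bench, in the flat top of the firebrick block with 2 dark round pips on its top and +x face. z up, x across the slot (17 mm wide), y along it (80 mm long); straight walls. Its floor is a slightly springy fibre pad (2 N per mm) at an unknown depth, 30 to 52 mm below the mouth, different in each pocket.
- pocket_3 (a point): Centre of the mouth of pocket 3, 71 mm above the bench, in the flat top of the firebrick block with 3 dark round pips on its top and +x face. z up, x across the slot (17 mm wide), y along it (80 mm long); straight walls. Its floor is a slightly springy fibre pad (2 N per mm) at an unknown depth, 30 to 52 mm below the mouth, different in each pocket.
- jar: Bystander: glass jar with metal lid, 72 mm diameter, 90 mm high. Origin under its centre.
- brush: Bystander: brush lying on the bench. Origin on its underside.
- firing_puck: Bystander: grey round soldering puck, 90 mm diameter, 25 mm thick. Origin under its centre.
- block_1: Fixed pale firebrick block around pocket 1, 74 x 96 mm, 65 mm high, on a 6 mm steel tray. Blocks stand 110 mm apart in a row, in any order. Origin under its centre, 65 mm below the mouth of the pocket; axes as the pocket's.
- block_2: Fixed pale firebrick block around pocket 2, 74 x 96 mm, 65 mm high, on a 6 mm steel tray. Blocks stand 110 mm apart in a row, in any order. Origin under its centre, 65 mm below the mouth of the pocket; axes as the pocket's.
- block_3: Fixed pale firebrick block around pocket 3, 74 x 96 mm, 65 mm high, on a 6 mm steel tray. Blocks stand 110 mm apart in a row, in any order. Origin under its centre, 65 mm below the mouth of the pocket; axes as the pocket's.
Things that resemble listed ones, but are neither listed nor needed, are in the scene too. Leave any blue, green or white look-alike of the tile_middle alone.

How it is judged:
By the outcome, as a careful person would: the job done as asked, in the order asked, and still so for the second after the job is handed in, with the robot touching nothing.
It also fails if it takes over 72 s, if anything falls off the work surface, if the arm or the gripper's body presses on something with over 40 N, if the wrist force passes 120 N, or if a joint passes its speed limit or range.

ROBOT

A 6-joint arm with a two-finger parallel gripper is mounted at the origin on the work surface. World frame = base frame: x ahead of the robot, y to its left, z up, the work surface at z = 0. Lengths are in m, angles in rad, forces in N, time in s.
With the tool pointing down it reaches from about 0.375 to 0.975 m from the base axis. Payload 3.8 kg.
Tool frame: the origin (TCP) lies at the centre of the arm's flange, where the gripper is bolted on; the fingertips stand 173 mm ahead of it and the grasp point (between the pads) lies 155 mm ahead of it (bot.tip_reach is the distance from the TCP to the fingertips, in m); z points along the fingers, y is the line along which they close (so a half turn about z gives the same grasp; the last joint's range is limited). The gripper opens to 85 mm and grips with 20 to 120 N. Pads are 22 mm wide; open, the fingers measure 114 mm over their backs; the gripper's body (76 mm by 85 mm) begins 54 mm behind the grasp point. The pads swing forward as they close: fully open they stand 13 mm farther back than shut.
Start: joints at [1.164, 0.264, 1.604, -0, 1.274, -0.037], TCP at [0.244, 0.629, 0.405] pointing down, gripper open.
Joint ranges: [-2.63, 2.63], [-0.94, 2.18], [0.31, 2.57], [-1.31, 4.45], [0, 2.66], [-2.55, 2.55]. Speed limits (rad/s): [2.57, 2.57, 3.14, 3.14, 3.14, 3.14].

INTERFACE

Orientations are given as a rotation vector (axis times angle).
In Python, from workcell import bot gives the robot as it stands.
- The arm moves only by the tool drive_tool, never from a script. Its arguments are lists of equal length, an entry for each row: "claw": the finger opening in mm, from 0 to 85.4; "slide": the shift along the world's x, y, z each as a share of 0.5 m, from -1 to 1, a list of three; "yaw": the turn about the world's z as a share of 180 degrees, from -1 to 1. A call has 1 to 8 rows; each row is the pose to reach, as a shift and turn from the pose commanded when the call began, turning the shorter way round; what a row does not reach only later rows make up. A row lasts 1/12 s, in which the tool goes at most 41.7 mm and 7.16 degrees, less where a joint would pass 70% of its speed; a pose out of reach is approached as far as the arm can. A call with a number of a shift or a turn outside -1 to 1 is refused whole. A call with a gripper value outside its range is refused whole. The fingers move at their own pace and stop on an object; "newtons" is the grip in N (left out, the last holds). Time passes only in rows, so rows that repeat a pose let the fingers close. It gives the time, the measured TCP pose, the force, the opening and the grip force at its end, in the units of the state.
- bot.read_state(): the state, without advancing time (a new reading comes with each control period).
- bot.read_camera(name): name is "scene" or "top"; returns a dict with "color" (480x640x3 uint8, red, green, blue), "depth" (480x640 float32, m along the optical axis (not along the pixel's ray), 0 where there is no reading), "mtx" (3x3 intrinsics, pixels), "eye" and "rotation" of the camera in the world. Camera axes: x right, y up, looking along -z (the intrinsics and any distortion apply to the point x, -y, -z); pixel columns grow to the right and rows downward; lengths in m; the calibration is good to about 2 mm. A picture is of the moment at which its call begins.
- bot.finish_job(): hands the job in; it is judged then, once.
The state is a dict: "time": time; "q": joint angles; "joint_vel": joint speeds; "joint_torque": joint torques, N m; "tool_pos": TCP position; "tcp_rot": TCP orientation; "wrist_force": force on the tool from outside, world axes, zero at the start; "torque": the same for the moment, N m; "width": opening from 0.0 (shut) to 1.0 (fully open); "grip_force": force on a finger pad.
Only numpy, scipy, OpenCV 4.12 (cv2) and the standard library are available. Lean on these libraries where they do the work, as an engineer would, in place of code of your own. Each camera call takes 0.05 s, during which the arm holds its last target. There are 200 camera calls.

## Working session

There is one attempt and no reset: what is moved stays moved. The work goes in short steps, Python scripts to look and compute and a tool call to move; the robot and the scene stay as the last step left them, time stands still between calls to the robot, and variables do not carry over. Pictures are saved under pics/ and viewed, at most 10 in all, crops included, and the job is handed in when it is done.

Besides the shell and the picture viewer there is one more tool, called after ">>>" as a command line: name --pt "numbers of a row" for each row, then --argument value for the rest. drive_tool: Moves the arm, as the interface text tells. Shift numbers are shares of 0.5 m and turn numbers shares of 180 degrees, none past 1 either way. Its arguments: {"type":"object","properties":{"claw":{"type":"array","items":{"type":"number"}},"slide":{"type":"array","items":{"type":"array","items":{"type":"number"}}},"yaw":{"type":"array","items":{"type":"number"}},"newtons":{"type":"number"}},"required":["claw","slide","yaw"]}

```bash
mkdir -p pics; ls; cat > h.py <<'E'
import numpy as np, cv2
from workcell import bot
def cloud(c):
    d=c["depth"];K=np.array(c["mtx"]);v,u=np.mgrid[0:480,0:640]
    p=np.stack([(u-K[0,2])/K[0,0]*d,-(v-K[1,2])/K[1,1]*d,-d],-1)
    return p@np.array(c["rotation"]).T+np.array(c["eye"])
E
python3 - <<'E'
from h import *
for n in("scene","top"):
    c=bot.read_camera(n); np.savez(n+"0.npz",**c)
    cv2.imwrite(f"pics/{n}0.png",c["color"][...,::-1]); print(n,c["eye"],c["rotation"],c["mtx"],[k for k in c])
print(bot.read_state())
E
```

```text
pics
scene [1.47157299 0.35514495 0.78856681] [0.64068071 0.88162247 1.75075161] [[507.14411051   0.         325.35030705]
 [  0.         507.14411051 234.31684387]
 [  0.           0.           1.        ]] ['color', 'depth', 'mtx', 'eye', 'rotation']
top [0.43192419 0.02857497 1.20197889] [ 0.07172777 -0.0866133  -1.58812246] [[564.99431988   0.         319.94092667]
 [  0.         564.99431988 226.6077954 ]
 [  0.           0.           1.        ]] ['color', 'depth', 'mtx', 'eye', 'rotation']
{'time': 0.1, 'q': array([ 1.16408590e+00,  2.64688344e-01,  1.60528045e+00, -5.72328675e-07,
        1.27368425e+00, -3.69042805e-02]), 'joint_vel': array([ 0.00013585, -0.00107109, -0.00370929, -0.00082149, -0.00233867,
       -0.00163344]), 'joint_torque': array([-2.13874928e-04, -5.16705823e+01, -3.68591380e+01, -1.19220799e-04,
        6.30891402e-03, -1.95346877e-05]), 'tool_pos': array([0.24384673, 0.62907355, 0.40345582]), 'tcp_rot': array([-0.57750198, -3.08759477,  0.00315691]), 'wrist_force': array([-0.20327496, -0.31373767,  0.20440775]), 'torque': array([-0.02054739,  0.03244581, -0.01232191]), 'grip_force': 0.0, 'width': 1.0000597434653864}
```

View pics/top0.png

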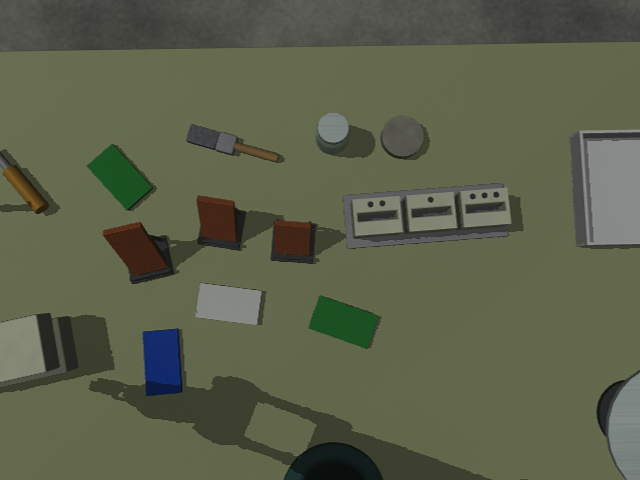

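View pics/scene0.png

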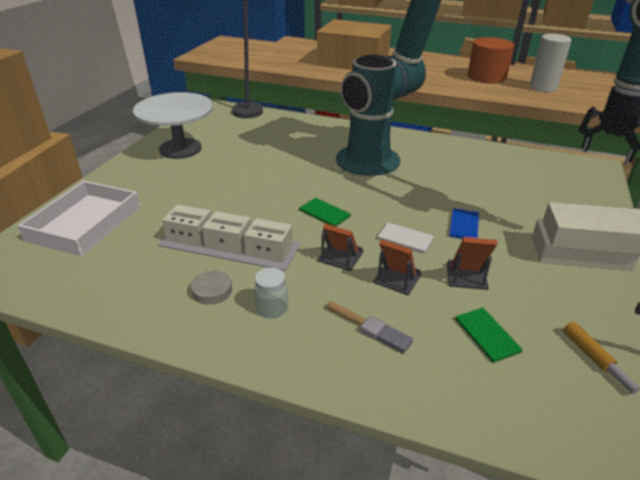

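Top view: tiles are tall (138,250), middle (218,220) and short (294,238). The blocks from left to right carry 2 pips (377,215), 1 pip (431,212) and 3 pips (485,208). The scene view agrees (3-1-2 seen from behind), with the blue, green and white look-alikes lying flat.

```bash
cat > h.py <<'E'
import numpy as np, cv2
from scipy.spatial.transform import Rotation as R
from workcell import bot
def cloud(c):
    d=c["depth"];K=c["mtx"];v,u=np.mgrid[0:480,0:640]
    p=np.stack([(u-K[0,2])/K[0,0]*d,-(v-K[1,2])/K[1,1]*d,-d],-1)
    return R.from_rotvec(c["rotation"]).apply(p.reshape(-1,3)).reshape(480,640,3)+c["eye"]
def onplane(c,uv,z):
    K=c["mtx"];uv=np.atleast_2d(uv).astype(float)
    r=R.from_rotvec(c["rotation"]).apply(np.c_[(uv[:,0]-K[0,2])/K[0,0],-(uv[:,1]-K[1,2])/K[1,1],-np.ones(len(uv))])
    return c["eye"]+r*((z-c["eye"][2])/r[:,2])[:,None]
def comps(m,amin):
    n,l,s,ce=cv2.connectedComponentsWithStats(m.astype(np.uint8),connectivity=4)
    return [l==i for i in range(1,n) if s[i,4]>amin]
E
python3 - <<'E'
from h import *
for n in("top","scene"):
    c=dict(np.load(n+"0.npz")); P=cloud(c); hsv=cv2.cvtColor(c["color"],cv2.COLOR_RGB2HSV)
    print(n,"bench z",np.median(P[300:310,380:420,2]) if n=="top" else np.median(P[300:310,100:140,2]))
    m=((hsv[...,0]<12)|(hsv[...,0]>174))&(hsv[...,1]>130)&(hsv[...,2]>50)&(P[...,2]>.005)&(P[...,2]<.2)&(P[...,0]>.2)&(P[...,0]<.8)
    for k in comps(m,150):
        vv,uu=np.nonzero(k); kk=cv2.erode(k.astype(np.uint8),np.ones((3,3)))>0
        q=P[kk]; nn=None
        for _ in range(3):
            ce=q.mean(0); U,S,V=np.linalg.svd(q-ce,full_matrices=False); nn=V[2]*np.sign(V[2,2]); r=(q-ce)@nn; q=q[abs(r)<.004]
        yaw=np.degrees(np.arctan2(-nn[1],-nn[0])); 
        print("tile",uu.mean().round(),vv.mean().round(),len(q),"c",ce.round(4),"n",nn.round(3),"lean",np.degrees(np.arcsin(nn[2])).round(1),"leanyaw",yaw.round(1),"z",np.percentile(P[k][:,2],[1,99]).round(3),"rms",r.std().round(4))
    if n=="top":
        rg=(P[...,0]>.3)&(P[...,0]<.6)&(P[...,1]<.03)&(P[...,1]>-.45)
        top=rg&(abs(P[...,2]-.071)<.006)
        for k in comps(top,400):
            vv,uu=np.nonzero(k); w=onplane(c,np.c_[uu,vv],.071)[:,:2].astype(np.float32)
            rc=cv2.minAreaRect(w); box=cv2.boxPoints(rc)
            f=cv2.morphologyEx(k.astype(np.uint8),cv2.MORPH_CLOSE,np.ones((15,15)))
            hole=(f>0)&~k&(P[...,2]<.063)
            print("block",uu.mean().round(),vv.mean().round(),rc,"z",np.median(P[k][:,2]).round(4),"holez",np.percentile(P[hole][:,2],[2,10,30,50,70]).round(3) if hole.any() else None,hole.sum())
            h=comps(hole,20)
            if h:
                vv,uu=np.nonzero(max(h,key=np.sum)); print("   hole",cv2.minAreaRect(onplane(c,np.c_[uu,vv],.071)[:,:2].astype(np.float32)))
im=cv2.imread("pics/top0.png")
cv2.imwrite("pics/crop1.png",cv2.resize(im[175:255,335:520],None,fx=4,fy=4,interpolation=cv2.INTER_CUBIC))
E
```

```text
top bench z 0.0010128943895487685
tile 217.0 218.0 1144 c [0.564  0.2222 0.0805] n [-0.862  0.148  0.486] lean 29.0 leanyaw -9.7 z [0.017 0.13 ] rms 0.0013
tile 292.0 237.0 900 c [0.5233 0.0738 0.0671] n [-0.869  0.08   0.488] lean 29.2 leanyaw -5.2 z [0.017 0.108] rms 0.0013
tile 134.0 248.0 1458 c [0.5052 0.3804 0.09  ] n [-0.855 -0.184  0.485] lean 29.0 leanyaw 12.2 z [0.017 0.152] rms 0.0013
block 485.0 212.0 ((0.5720928907394409, -0.3169746398925781), (0.05972945690155029, 0.09879283607006073), 3.348814010620117) z 0.0721 holez [0.017 0.019 0.021 0.023 0.034] 301
   hole ((0.5792949199676514, -0.3160674273967743), (0.016403410583734512, 0.0773070678114891), 3.737560272216797)
block 430.0 214.0 ((0.569221019744873, -0.20728620886802673), (0.06729600578546524, 0.09774992614984512), 3.212092161178589) z 0.0719 holez [0.023 0.025 0.027 0.029 0.032] 306
   hole ((0.5727540850639343, -0.20652078092098236), (0.016384577378630638, 0.07792678475379944), 3.5478668212890625)
block 376.0 217.0 ((0.5653080940246582, -0.09760308265686035), (0.0726025402545929, 0.09717006981372833), 3.1860318183898926) z 0.0721 holez [0.018 0.02  0.022 0.024 0.027] 307
   hole ((0.5660403966903687, -0.09724091738462448), (0.016030121594667435, 0.07865066081285477), 3.561480760574341)
scene bench z -0.0012392495511899804
tile 339.0 237.0 93 c [0.5472 0.0705 0.0873] n [-0.892  0.097  0.442] lean 26.3 leanyaw -6.2 z [0.013 0.104] rms 0.0019
tile 475.0 252.0 150 c [0.532  0.3879 0.1165] n [-0.867 -0.188  0.461] lean 27.4 leanyaw 12.2 z [0.014 0.147] rms 0.0019
tile 396.0 255.0 144 c [0.5918 0.2193 0.1065] n [-0.875  0.159  0.457] lean 27.2 leanyaw -10.3 z [0.015 0.126] rms 0.0019
```

View pics/crop1.png

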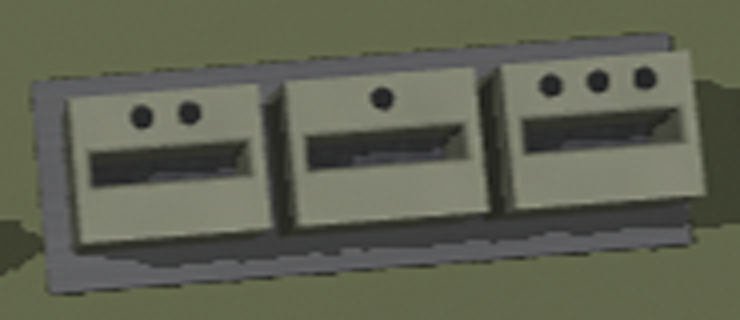

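Pip order is confirmed in the crop: 2, 1, 3 from left to right. Each tile leans 29° and the slot pitch measures 110 mm, as stated. Now I'll move to the short tile.

>>> drive_tool --claw '[60, 60, 60, 60, 60, 60, 60, 60]' --pt "0.037 -0.07 0" --pt "0.074 -0.139 0" --pt "0.111 -0.209 0" --pt "0.148 -0.279 0" --pt "0.185 -0.348 0" --pt "0.222 -0.418 0" --pt "0.259 -0.488 0" --pt "0.296 -0.557 0" --yaw '[-0.026, -0.052, -0.077, -0.103, -0.129, -0.154, -0.18, -0.206]' --newtons 40

```text
time: 0.77
tool_pos: [0.3922, 0.3489, 0.4042]
tcp_rot: [-1.534, -2.741, 0.001]
wrist_force: [1.0, -0.2, 0.5]
width: 0.702
grip_force: 0.0
```

>>> drive_tool --claw '[60, 60, 60, 60, 60, 60, 60, 60]' --pt "0.037 -0.07 0" --pt "0.074 -0.139 0" --pt "0.111 -0.209 0" --pt "0.148 -0.279 0" --pt "0.185 -0.348 0" --pt "0.222 -0.418 0" --pt "0.259 -0.488 0" --pt "0.296 -0.557 0" --yaw '[-0.026, -0.052, -0.077, -0.103, -0.129, -0.154, -0.18, -0.206]'

```text
time: 1.43
tool_pos: [0.5402, 0.0704, 0.4043]
tcp_rot: [-2.327, -2.11, 0.001]
wrist_force: [-0.2, 0.5, 0.9]
width: 0.7
grip_force: 0.0
```

>>> drive_tool --claw '[60, 60, 60, 60, 60, 60, 60, 60]' --pt "0 0.003 -0.05" --pt "0 0.003 -0.1" --pt "0 0.003 -0.15" --pt "0 0.003 -0.2" --pt "0 0.003 -0.25" --pt "0 0.003 -0.285" --pt "0 0.003 -0.316" --pt "0 0.003 -0.316" --yaw '[0.002, 0.002, 0.002, 0.002, 0.002, 0.002, 0.002, 0.002]'

```text
time: 2.1
tool_pos: [0.5376, 0.0736, 0.2424]
tcp_rot: [-2.312, -2.119, 0.01]
wrist_force: [0.0, -0.1, -0.0]
width: 0.704
grip_force: 0.0
```

```bash
python3 - <<'E'
from h import *
a=bot.read_camera("top")["color"][150:300,180:380,::-1];b=bot.read_camera("scene")["color"][160:310,260:460,::-1]
cv2.imwrite("pics/a1.png",cv2.resize(np.hstack([a,b]),None,fx=2,fy=2))
E
```

```text
(no output)
```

View pics/a1.png

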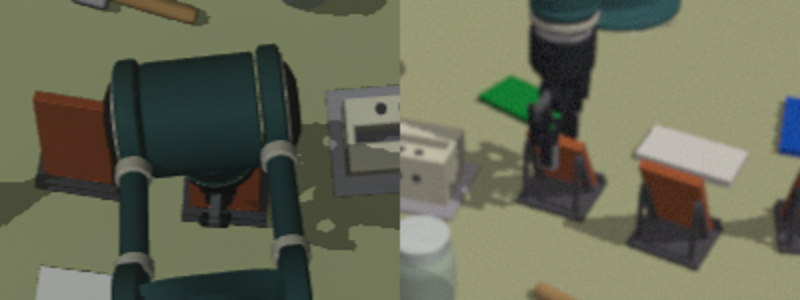

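Scene crop: the back finger (545,150) sits between the prongs behind the tile. Top crop: the front finger (215,205) stands before its middle. I'll push the tile upright, then close.

>>> drive_tool --claw '[60, 60, 60, 60, 60, 60, 60, 60]' --pt "-0.012 0.001 0" --pt "-0.024 0.002 0" --pt "-0.036 0.003 0" --pt "-0.048 0.004 0" --pt "-0.06 0.005 0" --pt "-0.07 0.006 0" --pt "-0.076 0.006 0" --pt "-0.076 0.006 0" --yaw '[0, 0, 0, 0, 0, 0, 0, 0]'

```text
time: 2.87
tool_pos: [0.501, 0.0769, 0.2466]
tcp_rot: [-2.316, -2.123, 0.001]
wrist_force: [0.1, 0.2, -0.9]
width: 0.701
grip_force: 0.0
```

>>> drive_tool --claw '[50, 40, 30, 25, 20, 15, 10, 10]' --pt "0 0 0" --pt "0 0 0" --pt "0 0 0" --pt "0 0 0" --pt "0 0 0" --pt "0 0 0" --pt "0 0 0" --pt "0 0 0" --yaw '[0, 0, 0, 0, 0, 0, 0, 0]'

```text
time: 3.53
tool_pos: [0.5012, 0.0769, 0.2464]
tcp_rot: [-2.315, -2.121, 0.004]
wrist_force: [-4.5, 0.6, 3.9]
width: 0.131
grip_force: 39.6
```

>>> drive_tool --claw '[8, 8, 8, 8, 8, 8, 8, 8]' --pt "0.002 0 0.01" --pt "0.004 0 0.03" --pt "0.004 0 0.06" --pt "0.004 0 0.1" --pt "0.004 0 0.14" --pt "0.004 0 0.18" --pt "0.004 0 0.2" --pt "0.004 0 0.2" --yaw '[0, 0, 0, 0, 0, 0, 0, 0]'

```text
time: 4.2
tool_pos: [0.5056, 0.077, 0.3505]
tcp_rot: [2.313, 2.119, 0.01]
wrist_force: [-0.4, -0.2, -1.4]
width: 0.133
grip_force: 39.0
```

```bash
python3 - <<'E'
from h import *
s=bot.read_state(); print(s["tool_pos"],s["wrist_force"],s["width"])
c=bot.read_camera("scene");np.savez("s1.npz",**c);P=cloud(c);hsv=cv2.cvtColor(c["color"],cv2.COLOR_RGB2HSV)
m=((hsv[...,0]<12)|(hsv[...,0]>174))&(hsv[...,1]>110)&(hsv[...,2]>40)&(P[...,2]>.02)&(P[...,2]<.25)&(abs(P[...,1]-.075)<.06)&(P[...,0]>.4)&(P[...,0]<.65)
for k in comps(m,40):
    q=P[k];print(k.sum(),q.mean(0).round(4),np.percentile(q,2,axis=0).round(3),np.percentile(q,98,axis=0).round(3))
    ce=q.mean(0);print(np.linalg.svd(q-ce,full_matrices=False)[2][2])
b=c["color"][110:260,240:440,::-1]
cv2.imwrite("pics/a2.png",cv2.resize(b,None,fx=3,fy=3))
E
```

```text
[0.50555573 0.07696284 0.35051721] [-0.42693388 -0.16242016 -1.36132044] 0.1331788232045022
790 [0.5135 0.0788 0.163 ] [0.507 0.043 0.118] [0.519 0.11  0.217]
[-0.99667725  0.07935474  0.01836519]
```

View pics/a2.png

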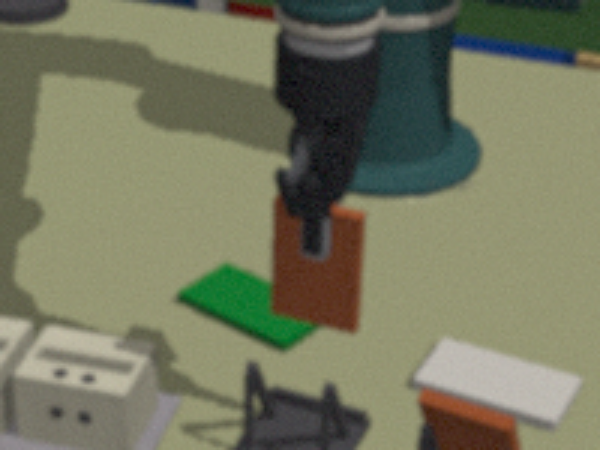

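The tile hangs upright, gripped at mid-width, with its foot at about z=0.112. Next I'll move over pocket 1.

>>> drive_tool --claw '[8, 8, 8, 8, 8, 8, 8, 8]' --pt "0.01 -0.04 0" --pt "0.027 -0.112 0" --pt "0.046 -0.192 0" --pt "0.065 -0.272 0" --pt "0.084 -0.352 0" --pt "0.103 -0.432 0" --pt "0.122 -0.51 0" --pt "0.134 -0.56 0" --yaw '[0.006, 0.012, 0.018, 0.024, 0.03, 0.036, 0.042, 0.047]'

```text
time: 4.92
tool_pos: [0.5709, -0.2066, 0.3446]
tcp_rot: [-2.153, -2.286, 0.003]
wrist_force: [0.1, 0.2, -1.7]
width: 0.137
grip_force: 39.0
```

>>> drive_tool --claw '[8, 8, 8, 8, 8]' --pt "0.002 -0.008 -0.01" --pt "0.002 -0.008 -0.03" --pt "0.002 -0.008 -0.045" --pt "0.002 -0.008 -0.05" --pt "0.002 -0.008 -0.05" --yaw '[0, 0, 0, 0, 0]'

```text
time: 5.33
tool_pos: [0.5709, -0.2053, 0.3191]
tcp_rot: [-2.148, -2.286, 0.002]
wrist_force: [0.5, 0.5, -2.3]
width: 0.136
grip_force: 39.0
```

```bash
cat > look.py <<'E'
from h import *
import sys
s=bot.read_state(); print(s["tool_pos"],s["wrist_force"],s["width"],s["tcp_rot"])
y0=s["tool_pos"][1]
for n in("scene","top"):
    c=bot.read_camera(n);np.savez(n+"_l.npz",**c);P=cloud(c);hsv=cv2.cvtColor(c["color"],cv2.COLOR_RGB2HSV)
    m=((hsv[...,0]<12)|(hsv[...,0]>174))&(hsv[...,1]>110)&(hsv[...,2]>40)&(P[...,2]>.02)&(P[...,2]<.3)&(abs(P[...,1]-y0)<.06)&(P[...,0]>.4)&(P[...,0]<.7)
    for k in comps(m,40):
        q=P[k];ce=q.mean(0);V=np.linalg.svd(q-ce,full_matrices=False)[2][2]
        print(n,k.sum(),ce.round(4),np.percentile(q,2,axis=0).round(3),np.percentile(q,98,axis=0).round(3),"n",V.round(3))
# slot mouths in the scene image: dark-in-pale, rim ray-cast to z=.071 (compare with top camera)
    pale=(abs(P[...,2]-.071)<.007)&(P[...,0]>.5)&(P[...,0]<.64)&(P[...,1]<-.03)&(P[...,1]>-.4)
    vv,uu=np.nonzero(pale); w=onplane(c,np.c_[uu,vv],.071)[:,:2]
    ang=np.radians(3.45); d=np.array([-np.sin(ang),np.cos(ang)]); e=np.array([np.cos(ang),np.sin(ang)])
    for i,pk in((2,(.5665,-.0976)),(1,(.5733,-.2072)),(3,(.5798,-.3172))):
        r=w-pk; a=r@e; b=r@d; t=abs(b)<.03
        h,_=np.histogram(a[t],bins=np.arange(-.045,.046,.001)); print(n,"pocket",i,"across(mm from -45):","".join(min(9,x//4).__str__() for x in h))
E
python3 look.py; python3 - <<'E'
import sys; sys.path.insert(0,".")
from h import *
c=dict(np.load("scene_l.npz"))["color"][120:270,130:330,::-1]
d=dict(np.load("top_l.npz"))["color"][140:290,330:530,::-1]
cv2.imwrite("pics/a3.png",cv2.resize(np.hstack([c,d]),None,fx=2,fy=2))
E
```

```text
[ 0.57091453 -0.20531979  0.31905492] [ 0.54558307  0.53808034 -2.27076486] 0.13602533454031787 [-2.14822218e+00 -2.28602917e+00  2.26446519e-03]
scene 730 [ 0.5761 -0.2012  0.1296] [ 0.569 -0.238  0.084] [ 0.581 -0.171  0.186] n [ 0.997  0.078 -0.023]
scene pocket 2 across(mm from -45): 000000000011111111111111111111111112111111111000000000000111121111111111111111111121111111
scene pocket 1 across(mm from -45): 000000000000000000000000000000000000111111111000000000000111111111111111111111111111111111
scene pocket 3 across(mm from -45): 000000000111111111111111111111111111111111110000000000000111111111111111111111111111111101
top 203 [ 0.5669 -0.1786  0.1568] [ 0.563 -0.2    0.092] [ 0.575 -0.169  0.191] n [-0.999  0.048  0.019]
top pocket 2 across(mm from -45): 000000023334343434343434343434343424100000000000000013433333334343434343334343333310000000
top pocket 1 across(mm from -45): 000000011111112121222222213131223222000000000000000000000001010102121212221212222200000000
top pocket 3 across(mm from -45): 000000024343333343434243434343434343100000000000000000000000000000000000000000000000000000
```

View pics/a3.png

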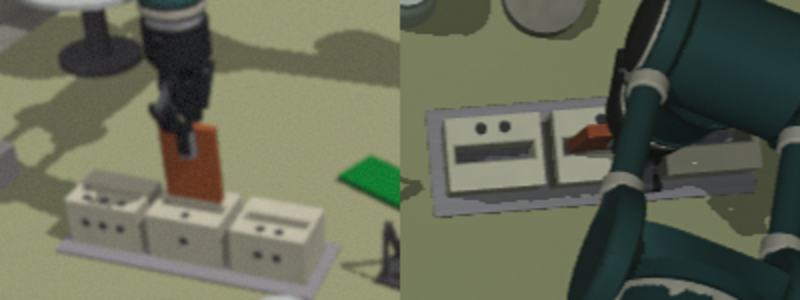

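Scene crop: the tile (195,165) hangs just above the one-pip block. Top crop: its front-left part (590,140) shows over the slot. I'll measure the edges of the foot and the slot rims in the same (top) camera to cancel the calibration offset.

```bash
cat >> h.py <<'E'
ANG=np.radians(3.45);E=np.array([np.cos(ANG),np.sin(ANG)]);D=np.array([-np.sin(ANG),np.cos(ANG)])
PK={1:np.array([.5730,-.2072]),2:np.array([.5663,-.0976]),3:np.array([.5796,-.3172])}
def project(c,p):
    q=R.from_rotvec(c["rotation"]).inv().apply(np.atleast_2d(p)-c["eye"]);K=c["mtx"]
    return np.c_[K[0,2]-K[0,0]*q[:,0]/q[:,2],K[1,2]+K[1,1]*q[:,1]/q[:,2]]
def profile(c,org,dirn,perp,half,rng,z=.071):
    g=cv2.cvtColor(c["color"],cv2.COLOR_RGB2GRAY).astype(np.float32)
    a=np.arange(rng[0],rng[1],.0005);b=np.linspace(-half,half,41);A,B=np.meshgrid(a,b,indexing="ij")
    w=org+A[...,None]*dirn+B[...,None]*perp;uv=project(c,np.c_[w.reshape(-1,2),np.full(A.size,z)]).astype(np.float32)
    return a,cv2.remap(g,uv[:,0].reshape(A.shape),uv[:,1].reshape(A.shape),cv2.INTER_LINEAR).mean(1)
def edges(a,f,lo,hi):
    d=np.gradient(cv2.GaussianBlur(f[:,None],(1,5),0).ravel() if 0 else np.convolve(f,np.ones(3)/3,"same"))
    k=(a>=lo)&(a<=hi);i=np.argmin(np.where(k,d,9e9));j=np.argmax(np.where(k,d,-9e9));return a[i]*1e3,a[j]*1e3
def footline(c,z,y0):
    P=cloud(c);hsv=cv2.cvtColor(c["color"],cv2.COLOR_RGB2HSV)
    m=((hsv[...,0]<12)|(hsv[...,0]>174))&(hsv[...,1]>110)&(hsv[...,2]>40)&(P[...,2]>.02)&(P[...,2]<.35)&(abs(P[...,1]-y0)<.06)&(P[...,0]>.4)&(P[...,0]<.7)
    k=max(comps(m,30),key=np.sum);vv,uu=np.nonzero(k)
    return uu,vv,[(u,vv[uu==u].max()) for u in np.unique(uu)]
E
python3 - <<'E'
from h import *
c=dict(np.load("top0.npz"));s=dict(np.load("scene0.npz"))
for i in(2,1,3):
    for n,cc in(("top",c),("scene",s)):
        a,f=profile(cc,PK[i],E,D,.03,(-.016,.016));x=edges(a,f,-.014,.014)
        a,f2=profile(cc,PK[i],D,E,.004,(-.05,.05));y=edges(a,f2,-.046,.046)
        print(i,n,"across",x,"along",y, f[::4].astype(int))
t=dict(np.load("top_l.npz"))
uu,vv,fl=footline(t,.0805,-.205)
w=onplane(t,[(u+0,v+.5) for u,v in fl],.0805)[:,:2]-PK[1]
for (u,v),q in zip(fl,w): print(u,v,(q@E*1e3).round(1),(q@D*1e3).round(1))
E
```

```text
2 top across (np.float64(-9.499999999999995), np.float64(9.000000000000021)) along (np.float64(-42.49999999999999), np.float64(39.00000000000008)) [129 130 129 106  69  56  47  44  45  45  49  50  67 107 127 129]
2 scene across (np.float64(-3.99999999999999), np.float64(11.000000000000023)) along (np.float64(45.500000000000085), np.float64(38.50000000000008)) [180 179 177 172 164 154 141 129 120 115 115 120 128 140 153 163]
1 top across (np.float64(-9.499999999999995), np.float64(8.500000000000021)) along (np.float64(-42.49999999999999), np.float64(39.00000000000008)) [129 130 128 104  67  60  57  46  44  44  48  50  70 109 127 129]
1 scene across (np.float64(-4.99999999999999), np.float64(11.000000000000023)) along (np.float64(45.500000000000085), np.float64(38.50000000000008)) [179 178 176 172 163 152 140 128 120 115 115 120 129 141 154 165]
3 top across (np.float64(-9.499999999999995), np.float64(9.000000000000021)) along (np.float64(-42.49999999999999), np.float64(39.00000000000008)) [129 130 128 105  69  59  48  45  44  45  48  50  70 109 127 129]
3 scene across (np.float64(-3.99999999999999), np.float64(10.000000000000023)) along (np.float64(45.500000000000085), np.float64(37.50000000000008)) [179 178 176 170 162 152 140 128 120 116 117 122 131 142 154 162]
414 215 -7.0 35.9
415 215 -7.2 33.9
416 215 -7.3 31.9
417 215 -7.5 29.9
418 215 -7.6 27.9
419 215 -7.8 25.9
420 215 -7.9 23.9
421 212 -2.1 21.3
422 214 -6.2 19.7
423 213 -4.4 17.5
424 213 -4.6 15.5
425 214 -6.7 13.7
426 214 -6.9 11.7
427 214 -7.0 9.7
428 214 -7.2 7.7
429 214 -7.3 5.7
430 214 -7.5 3.7
431 214 -7.7 1.7
432 214 -7.8 -0.3
433 209 2.1 -3.3
434 208 3.9 -5.5
435 207 5.8 -7.7
```

>>> drive_tool --claw '[8, 8, 8, 8, 8, 8]' --pt "0.0024 -0.005 0" --pt "0.0024 -0.005 -0.006" --pt "0.0024 -0.005 -0.012" --pt "0.0024 -0.005 -0.018" --pt "0.0024 -0.005 -0.024" --pt "0.0024 -0.005 -0.03" --yaw '[0, 0, 0, 0, 0, 0]'

```text
time: 5.93
tool_pos: [0.5731, -0.2096, 0.3063]
tcp_rot: [-2.153, -2.287, 0.0]
wrist_force: [-0.7, -0.0, -1.5]
width: 0.139
grip_force: 39.0
```

>>> drive_tool --claw '[8, 8, 8, 8, 8, 8]' --pt "-0.001 0.003 0" --pt "-0.001 0.003 0" --pt "-0.001 0.003 -0.005" --pt "-0.001 0.003 -0.01" --pt "-0.001 0.003 -0.016" --pt "-0.001 0.003 -0.016" --yaw '[0, 0, 0, 0, 0, 0]'

```text
time: 6.43
tool_pos: [0.5724, -0.208, 0.2978]
tcp_rot: [-2.152, -2.287, 0.001]
wrist_force: [-0.7, 0.6, -1.9]
width: 0.135
grip_force: 39.0
```

```bash
python3 - <<'E'
from h import *
s=bot.read_state(); print(s["tool_pos"],s["wrist_force"],s["torque"],s["width"])
t=bot.read_camera("top");np.savez("top_m.npz",**t)
s=bot.read_state(); print(s["tool_pos"])
uu,vv,fl=footline(t,.071,-.207)
w=onplane(t,[(u,v+.5) for u,v in fl],.071)[:,:2]-PK[1]
print([(u,v,(q@E*1e3).round(1),(q@D*1e3).round(1)) for (u,v),q in zip(fl,w)])
cv2.imwrite("pics/a4.png",cv2.resize(t["color"][180:250,370:500,::-1],None,fx=6,fy=6,interpolation=cv2.INTER_CUBIC))
E
```

```text
[ 0.57236948 -0.20803802  0.29780518] [-0.71412386  0.55742029 -1.85919255] [ 0.01146683 -0.00521962 -0.0089616 ] 0.13486664646746566
[ 0.57242277 -0.20805918  0.29806957]
[(np.int64(414), np.int64(216), np.float64(-8.0), np.float64(34.3)), (np.int64(415), np.int64(215), np.float64(-6.1), np.float64(32.1)), (np.int64(416), np.int64(216), np.float64(-8.3), np.float64(30.3)), (np.int64(417), np.int64(215), np.float64(-6.5), np.float64(28.0)), (np.int64(418), np.int64(215), np.float64(-6.6), np.float64(26.0)), (np.int64(419), np.int64(215), np.float64(-6.8), np.float64(24.0)), (np.int64(420), np.int64(215), np.float64(-6.9), np.float64(22.0)), (np.int64(421), np.int64(215), np.float64(-7.1), np.float64(20.0)), (np.int64(422), np.int64(215), np.float64(-7.3), np.float64(18.0)), (np.int64(423), np.int64(215), np.float64(-7.4), np.float64(16.0)), (np.int64(424), np.int64(215), np.float64(-7.6), np.float64(13.9)), (np.int64(425), np.int64(215), np.float64(-7.7), np.float64(11.9)), (np.int64(426), np.int64(215), np.float64(-7.9), np.float64(9.9)), (np.int64(427), np.int64(215), np.float64(-8.0), np.float64(7.9)), (np.int64(428), np.int64(215), np.float64(-8.2), np.float64(5.9)), (np.int64(429), np.int64(214), np.float64(-6.3), np.float64(3.7)), (np.int64(430), np.int64(214), np.float64(-6.5), np.float64(1.6)), (np.int64(431), np.int64(211), np.float64(-0.6), np.float64(-1.0)), (np.int64(432), np.int64(209), np.float64(3.3), np.float64(-3.4)), (np.int64(433), np.int64(209), np.float64(3.2), np.float64(-5.4)), (np.int64(434), np.int64(208), np.float64(5.0), np.float64(-7.6))]
```

View pics/a4.png

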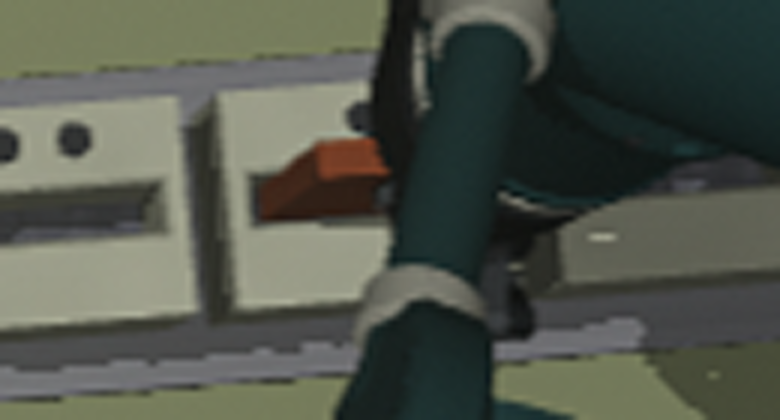

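Top crop: the tile (320,180) is inside the one-pip slot with an even gap at the front rim. Forces are small and the top depth picture puts this floor about 44–48 mm down. I'll lower it to about 38 mm, then feel.

>>> drive_tool --claw '[8, 8, 8, 8, 8, 8, 8, 8]' --pt "0 0 -0.007" --pt "0 0 -0.014" --pt "0 0 -0.021" --pt "0 0 -0.028" --pt "0 0 -0.035" --pt "0 0 -0.042" --pt "0 0 -0.049" --pt "0 0 -0.05" --yaw '[0, 0, 0, 0, 0, 0, 0, 0]'

```text
time: 7.15
tool_pos: [0.5723, -0.208, 0.2726]
tcp_rot: [-2.152, -2.287, 0.001]
wrist_force: [-0.0, -1.5, -1.6]
width: 0.135
grip_force: 39.0
```

>>> drive_tool --claw '[8, 8, 8, 8]' --pt "0 0 -0.002" --pt "0 0 -0.004" --pt "0 0 -0.004" --pt "0 0 -0.004" --yaw '[0, 0, 0, 0]'

```text
time: 7.48
tool_pos: [0.5727, -0.2082, 0.2718]
tcp_rot: [2.153, 2.287, 0.0]
wrist_force: [-0.5, -0.3, -1.7]
width: 0.134
grip_force: 39.0
```

>>> drive_tool --claw '[8, 8, 8, 8, 8]' --pt "0 0 -0.002" --pt "0 0 -0.004" --pt "0 0 -0.006" --pt "0 0 -0.006" --pt "0 0 -0.006" --yaw '[0, 0, 0, 0, 0]'

```text
time: 7.9
tool_pos: [0.5726, -0.2081, 0.2685]
tcp_rot: [-2.153, -2.288, 0.0]
wrist_force: [0.4, -0.3, -2.0]
width: 0.134
grip_force: 39.0
```

>>> drive_tool --claw '[8, 8, 8, 8, 8]' --pt "0 0 -0.002" --pt "0 0 -0.004" --pt "0 0 -0.005" --pt "0 0 -0.005" --pt "0 0 -0.005" --yaw '[0, 0, 0, 0, 0]'

```text
time: 8.32
tool_pos: [0.5726, -0.2081, 0.2661]
tcp_rot: [-2.153, -2.288, 0.0]
wrist_force: [0.8, -0.1, -3.3]
width: 0.134
grip_force: 39.0
```

>>> drive_tool --claw '[8, 8, 8, 8, 8]' --pt "0 0 -0.002" --pt "0 0 -0.004" --pt "0 0 -0.004" --pt "0 0 -0.004" --pt "0 0 -0.004" --yaw '[0, 0, 0, 0, 0]'

```text
time: 8.73
tool_pos: [0.5728, -0.2082, 0.2644]
tcp_rot: [2.153, 2.287, 0.0]
wrist_force: [-0.0, 0.0, -1.1]
width: 0.133
grip_force: 39.1
```

>>> drive_tool --claw '[8, 8, 8, 8, 8]' --pt "0 0 -0.002" --pt "0 0 -0.003" --pt "0 0 -0.003" --pt "0 0 -0.003" --pt "0 0 -0.003" --yaw '[0, 0, 0, 0, 0]'

```text
time: 9.15
tool_pos: [0.5728, -0.2082, 0.263]
tcp_rot: [2.153, 2.287, 0.0]
wrist_force: [-0.3, 0.2, 1.8]
width: 0.143
grip_force: 39.5
```

>>> drive_tool --claw '[8, 8, 8]' --pt "0 0 0" --pt "0 0 0" --pt "0 0 0" --yaw '[0, 0, 0]'

```text
time: 9.4
tool_pos: [0.5728, -0.2082, 0.2629]
tcp_rot: [2.153, 2.287, 0.0]
wrist_force: [-0.0, -0.2, 2.5]
width: 0.133
grip_force: 39.5
```

>>> drive_tool --claw '[14, 18, 24, 32, 42, 52, 60, 60]' --pt "0 0 0" --pt "0 0 0" --pt "0 0 0" --pt "0 0 0" --pt "0 0 0" --pt "0 0 0" --pt "0 0 0" --pt "0 0 0" --yaw '[0, 0, 0, 0, 0, 0, 0, 0]'

```text
time: 10.07
tool_pos: [0.5727, -0.2081, 0.2627]
tcp_rot: [2.153, 2.288, 0.0]
wrist_force: [0.3, -0.5, -0.5]
width: 0.703
grip_force: 0.0
```

>>> drive_tool --claw '[60, 60, 60, 60, 60, 60, 60, 60]' --pt "0 0 0.02" --pt "0 0 0.06" --pt "0 0 0.12" --pt "0 0 0.18" --pt "0 0 0.24" --pt "0 0.06 0.28" --pt "0 0.12 0.28" --pt "0 0.2 0.28" --yaw '[0, 0, 0, 0, 0, 0, 0, 0]'

```text
time: 10.73
tool_pos: [0.5733, -0.1088, 0.4066]
tcp_rot: [2.152, 2.28, 0.004]
wrist_force: [0.1, 0.3, -1.0]
width: 0.705
grip_force: 0.0
```

>>> drive_tool --claw '[60, 60, 60, 60, 60, 60, 60, 60]' --pt "0.003 0.08 0" --pt "0.006 0.162 0" --pt "0.009 0.244 0" --pt "0.012 0.326 0" --pt "0.015 0.408 0" --pt "0.018 0.49 0" --pt "0.021 0.572 0" --pt "0.023 0.654 0" --yaw '[-0.01, -0.02, -0.03, -0.04, -0.05, -0.06, -0.07, -0.073]'

```text
time: 11.4
tool_pos: [0.5838, 0.2209, 0.4039]
tcp_rot: [2.402, 2.024, 0.002]
wrist_force: [-0.1, 0.2, -0.3]
width: 0.702
grip_force: 0.0
```

>>> drive_tool --claw '[60, 60, 60, 60]' --pt "0 0 0" --pt "0 0 -0.04" --pt "0 0 -0.08" --pt "0 0 -0.08" --yaw '[0, 0, 0, 0]'

```text
time: 11.73
tool_pos: [0.5826, 0.2186, 0.3589]
tcp_rot: [-2.398, -2.026, 0.01]
wrist_force: [-0.9, 0.1, -2.3]
width: 0.704
grip_force: 0.0
```

```bash
python3 - <<'E'
from h import *
s=bot.read_state(); print(s["tool_pos"],s["wrist_force"])
R_=R.from_rotvec(s["tcp_rot"]).as_matrix()[:,1]; print("yaw",np.degrees(np.arctan2(R_[1],R_[0])))
c=bot.read_camera("scene");t=bot.read_camera("top")
a=c["color"][140:290,150:350,::-1];b=t["color"][140:290,330:530,::-1]
for n,cc in(("scene",c),("top",t)):
    P=cloud(cc);hsv=cv2.cvtColor(cc["color"],cv2.COLOR_RGB2HSV)
    m=((hsv[...,0]<12)|(hsv[...,0]>174))&(hsv[...,1]>110)&(hsv[...,2]>40)&(P[...,2]>.06)&(P[...,2]<.3)&(abs(P[...,1]+.207)<.06)&(P[...,0]>.4)&(P[...,0]<.7)
    for k in comps(m,40):
        q=P[k];ce=q.mean(0);print(n,k.sum(),ce.round(4),np.percentile(q,[2,98],axis=0).round(3).tolist(),np.linalg.svd(q-ce,full_matrices=False)[2][2].round(3))
cv2.imwrite("pics/a5.png",cv2.resize(np.hstack([a,b]),None,fx=2,fy=2))
E
```

```text
[0.58259002 0.21859463 0.35893015] [-0.9345656   0.10238955 -2.29702373]
yaw -9.61063460104099
scene 568 [ 0.5779 -0.2071  0.1028] [[0.569, -0.242, 0.071], [0.583, -0.174, 0.13]] [0.997 0.068 0.033]
top 302 [ 0.5714 -0.2057  0.1249] [[0.566, -0.242, 0.066], [0.579, -0.172, 0.136]] [-0.995 -0.048  0.086]
```

View pics/a5.png

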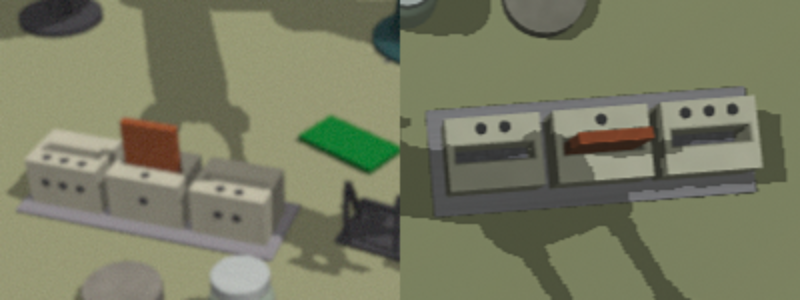

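The short tile stands in the one-pip pocket (scene crop 150,145; top crop 610,140). Next is the middle tile: descend.

>>> drive_tool --claw '[60, 60, 60, 60, 60, 60, 60, 60]' --pt "0 0 -0.04" --pt "0 0 -0.08" --pt "0 0 -0.12" --pt "0 0 -0.15" --pt "0 0 -0.18" --pt "0 0 -0.195" --pt "0 0 -0.2" --pt "0 0 -0.2" --yaw '[0, 0, 0, 0, 0, 0, 0, 0]'

```text
time: 12.5
tool_pos: [0.5846, 0.2186, 0.2633]
tcp_rot: [2.401, 2.026, 0.001]
wrist_force: [0.3, 1.3, -0.3]
width: 0.702
grip_force: 0.0
```

>>> drive_tool --claw '[60, 60, 60, 60, 60, 60, 60, 60]' --pt "-0.014 0.002 0" --pt "-0.03 0.005 0" --pt "-0.046 0.008 0" --pt "-0.062 0.01 0" --pt "-0.076 0.013 0" --pt "-0.09 0.015 0" --pt "-0.1 0.017 0" --pt "-0.1 0.017 0" --yaw '[0, 0, 0, 0, 0, 0, 0, 0]'

```text
time: 13.17
tool_pos: [0.5328, 0.2276, 0.2625]
tcp_rot: [-2.4, -2.027, 0.002]
wrist_force: [-0.9, -0.5, 0.0]
width: 0.7
grip_force: 0.0
```

>>> drive_tool --claw '[50, 40, 30, 25, 20, 15, 8, 8]' --pt "0 0 0" --pt "0 0 0" --pt "0 0 0" --pt "0 0 0" --pt "0 0 0" --pt "0 0 0" --pt "0 0 0" --pt "0 0 0" --yaw '[0, 0, 0, 0, 0, 0, 0, 0]'

```text
time: 13.83
tool_pos: [0.5339, 0.2274, 0.2626]
tcp_rot: [-2.401, -2.026, 0.001]
wrist_force: [-1.6, -0.1, 0.8]
width: 0.136
grip_force: 41.0
```

>>> drive_tool --claw '[8, 8, 8, 8, 8, 8, 8, 8]' --pt "0.002 0 0.01" --pt "0.003 0 0.03" --pt "0.003 0 0.06" --pt "0.003 0 0.1" --pt "0.003 0 0.15" --pt "0.003 0 0.2" --pt "0.003 0 0.235" --pt "0.003 0 0.24" --yaw '[0, 0, 0, 0, 0, 0, 0, 0]'

```text
time: 14.5
tool_pos: [0.5371, 0.2278, 0.3883]
tcp_rot: [2.398, 2.024, 0.013]
wrist_force: [0.4, 0.8, -1.0]
width: 0.133
grip_force: 40.8
```

>>> drive_tool --claw '[8, 8, 8, 8, 8, 8, 8, 8]' --pt "0.006 -0.05 0" --pt "0.012 -0.12 0" --pt "0.02 -0.2 0" --pt "0.028 -0.28 0" --pt "0.036 -0.36 0" --pt "0.044 -0.44 0" --pt "0.05 -0.51 0" --pt "0.054 -0.56 0" --yaw '[0.009, 0.018, 0.027, 0.036, 0.045, 0.054, 0.063, 0.073]'

```text
time: 15.17
tool_pos: [0.5623, -0.0557, 0.3818]
tcp_rot: [2.153, 2.287, -0.002]
wrist_force: [-0.2, 0.3, -1.8]
width: 0.132
grip_force: 40.7
```

>>> drive_tool --claw '[8, 8, 8, 8, 8, 8, 8, 8]' --pt "0.004 -0.04 0" --pt "0.007 -0.075 0" --pt "0.008 -0.09 0" --pt "0.008 -0.091 -0.03" --pt "0.008 -0.091 -0.06" --pt "0.008 -0.091 -0.085" --pt "0.008 -0.091 -0.095" --pt "0.008 -0.091 -0.095" --yaw '[0, 0, 0, 0, 0, 0, 0, 0]'

```text
time: 15.83
tool_pos: [0.5657, -0.0974, 0.3327]
tcp_rot: [-2.15, -2.285, 0.003]
wrist_force: [-0.4, 0.3, -1.5]
width: 0.135
grip_force: 40.6
```

>>> drive_tool --claw '[8, 8, 8]' --pt "0 0 0" --pt "0 0 0" --pt "0 0 0" --yaw '[0, 0, 0]'

```text
time: 16.08
tool_pos: [0.5672, -0.098, 0.3363]
tcp_rot: [2.152, 2.287, 0.002]
wrist_force: [-0.1, 0.6, -1.9]
width: 0.135
grip_force: 40.6
```

```bash
cat > chk.py <<'E'
from h import *
import sys
i=int(sys.argv[1]);off=float(sys.argv[2])
s=bot.read_state();p=s["tool_pos"];y=R.from_rotvec(s["tcp_rot"]).as_matrix()[:,1];z=p[2]-off
print(p,s["wrist_force"].round(1),"yaw",np.degrees(np.arctan2(y[1],y[0])).round(2),"foot z",z.round(4))
for n in("top","scene"):
    t=bot.read_camera(n);np.savez(n+"_l.npz",**t);uu,vv,fl=footline(t,z,p[1])
    fl=np.array(fl);w=onplane(t,fl+[0,.5],z)[:,:2]-PK[i];a=w@E*1e3;b=w@D*1e3
    print(n,"across med",np.median(a).round(1),np.percentile(a,[10,30,50]).round(1),"along",b.min().round(1),b.max().round(1),len(fl))
    print(np.c_[fl,a.round(1),b.round(1)][::2].tolist()) if n=="top" else 0
    P=cloud(t);m=np.zeros((480,640),bool);m[vv,uu]=1;q=P[cv2.erode(m.astype(np.uint8),np.ones((3,3)))>0];ce=np.median(q,0);q=q[abs(q[:,0]-ce[0])<.02]
    print("   tile pts",q.mean(0).round(4),"n",np.linalg.svd(q-q.mean(0),full_matrices=False)[2][2].round(3))
E
python3 chk.py 2 .2546
```

```text
[ 0.56716682 -0.09798485  0.33629596] [-0.1  0.6 -1.9] yaw 3.49 foot z 0.0817Traceback (most recent call last):
  File "chk.py", line 7, in <module>
    t=bot.read_camera(n);np.savez(n+"_l.npz",**t);uu,vv,fl=footline(t,z,p[1])
                                                           ~~~~~~~~^^^^^^^^^^
  File "h.py", line 31, in footline
    k=max(comps(m,30),key=np.sum);vv,uu=np.nonzero(k)
ValueError: max() iterable argument is empty
```

```bash
python3 - <<'E'
from h import *
old=dict(np.load("scene_l.npz")); new=bot.read_camera("scene"); s=bot.read_state(); p=s["tool_pos"]; print(p)
for t,i,tcp,off in((old,1,np.array([.5709,-.2053,.3191]),.2385),(new,2,p,.2546)):
    uu,vv,fl=footline(t,0,tcp[1]);fl=np.array(fl,float);z=tcp[2]-off
    w=onplane(t,fl+[0,.5],z)[:,:2]-tcp[:2];a=w@E*1e3;b=w@D*1e3
    k=(b>-30)&(b<30);print(i,"foot back edge rel TCP across",np.polyfit(b[k],a[k],1).round(3),"along",np.percentile(b,[0,100]).round(1),len(fl))
    m=np.zeros((480,640),bool);m[vv,uu]=1;q=cloud(t)[cv2.erode(m.astype(np.uint8),np.ones((3,3)))>0];ce=np.median(q,0);q=q[abs(q[:,0]-ce[0])<.015]
    print("   face rel TCP",((q.mean(0)[:2]-tcp[:2])@E*1e3).round(2),((q.mean(0)[:2]-tcp[:2])@D*1e3).round(2),"n",np.linalg.svd(q-q.mean(0),full_matrices=False)[2][2].round(3))
E
```

```text
[ 0.56704547 -0.09806493  0.33620262]
1 foot back edge rel TCP across [-0.015  2.164] along [-106.4   30.1] 31
   face rel TCP 5.4 8.06 n [ 0.998  0.057 -0.008]
2 foot back edge rel TCP across [-0.012  3.854] along [-95.2  31.4] 30
   face rel TCP 6.54 3.96 n [ 0.998  0.057 -0.002]
```

>>> drive_tool --claw '[8, 8, 8, 8, 8, 8, 8, 8]' --pt "-0.0024 -0.001 0" --pt "-0.0024 -0.001 -0.006" --pt "-0.0024 -0.001 -0.012" --pt "-0.0024 -0.001 -0.018" --pt "-0.0024 -0.001 -0.024" --pt "-0.0024 -0.001 -0.03" --pt "-0.0024 -0.001 -0.036" --pt "-0.0024 -0.001 -0.036" --yaw '[0, 0, 0, 0, 0, 0, 0, 0]'

```text
time: 16.85
tool_pos: [0.5651, -0.0986, 0.3161]
tcp_rot: [-2.152, -2.287, 0.001]
wrist_force: [-0.5, 0.4, -2.7]
width: 0.134
grip_force: 40.6
```

>>> drive_tool --claw '[8, 8, 8, 8, 8, 8, 8, 8]' --pt "0.001 0 -0.008" --pt "0.001 0 -0.016" --pt "0.001 0 -0.024" --pt "0.001 0 -0.032" --pt "0.001 0 -0.04" --pt "0.001 0 -0.048" --pt "0.001 0 -0.056" --pt "0.001 0 -0.062" --yaw '[0, 0, 0, 0, 0, 0, 0, 0]'

```text
time: 17.52
tool_pos: [0.5658, -0.0986, 0.2855]
tcp_rot: [-2.153, -2.287, 0.0]
wrist_force: [0.1, -0.8, -2.1]
width: 0.132
grip_force: 40.6
```

>>> drive_tool --claw '[8, 8, 8, 8]' --pt "0 0 -0.002" --pt "0 0 -0.003" --pt "0 0 -0.003" --pt "0 0 -0.003" --yaw '[0, 0, 0, 0]'

```text
time: 17.85
tool_pos: [0.5661, -0.0987, 0.2849]
tcp_rot: [2.153, 2.287, 0.0]
wrist_force: [-0.6, -0.3, -2.4]
width: 0.137
grip_force: 40.6
```

>>> drive_tool --claw '[8, 8, 8, 8, 8]' --pt "0 0 -0.002" --pt "0 0 -0.004" --pt "0 0 -0.006" --pt "0 0 -0.006" --pt "0 0 -0.006" --yaw '[0, 0, 0, 0, 0]'

```text
time: 18.27
tool_pos: [0.5659, -0.0986, 0.2816]
tcp_rot: [-2.153, -2.288, 0.0]
wrist_force: [-0.5, 0.3, -1.7]
width: 0.133
grip_force: 40.6
```

>>> drive_tool --claw '[8, 8, 8, 8, 8]' --pt "0 0 -0.002" --pt "0 0 -0.004" --pt "0 0 -0.005" --pt "0 0 -0.005" --pt "0 0 -0.005" --yaw '[0, 0, 0, 0, 0]'

```text
time: 18.68
tool_pos: [0.5659, -0.0986, 0.2791]
tcp_rot: [-2.153, -2.288, 0.0]
wrist_force: [-0.2, 0.2, -1.5]
width: 0.136
grip_force: 40.6
```

>>> drive_tool --claw '[8, 8, 8, 8, 8]' --pt "0 0 -0.002" --pt "0 0 -0.004" --pt "0 0 -0.004" --pt "0 0 -0.004" --pt "0 0 -0.004" --yaw '[0, 0, 0, 0, 0]'

```text
time: 19.1
tool_pos: [0.566, -0.0986, 0.2772]
tcp_rot: [-2.153, -2.288, 0.0]
wrist_force: [-0.1, 0.3, -2.1]
width: 0.138
grip_force: 40.6
```

>>> drive_tool --claw '[8, 8, 8, 8, 8]' --pt "0 0 -0.002" --pt "0 0 -0.004" --pt "0 0 -0.004" --pt "0 0 -0.004" --pt "0 0 -0.004" --yaw '[0, 0, 0, 0, 0]'

```text
time: 19.52
tool_pos: [0.566, -0.0987, 0.2753]
tcp_rot: [2.153, 2.288, 0.0]
wrist_force: [0.2, 0.3, -1.8]
width: 0.136
grip_force: 40.7
```

>>> drive_tool --claw '[8, 8, 8, 8, 8]' --pt "0 0 -0.002" --pt "0 0 -0.003" --pt "0 0 -0.003" --pt "0 0 -0.003" --pt "0 0 -0.003" --yaw '[0, 0, 0, 0, 0]'

```text
time: 19.93
tool_pos: [0.5661, -0.0986, 0.274]
tcp_rot: [2.153, 2.287, 0.0]
wrist_force: [-0.8, -0.7, 0.2]
width: 0.132
grip_force: 41.1
```

>>> drive_tool --claw '[8, 8, 8, 8, 8]' --pt "0 0 -0.001" --pt "0 0 -0.0015" --pt "0 0 -0.0015" --pt "0 0 -0.0015" --pt "0 0 -0.0015" --yaw '[0, 0, 0, 0, 0]'

```text
time: 20.35
tool_pos: [0.5661, -0.0987, 0.2731]
tcp_rot: [2.153, 2.288, 0.0]
wrist_force: [-1.1, 0.2, 2.1]
width: 0.135
grip_force: 41.2
```

>>> drive_tool --claw '[14, 18, 24, 32, 42, 52, 60, 60]' --pt "0 0 0" --pt "0 0 0" --pt "0 0 0" --pt "0 0 0" --pt "0 0 0" --pt "0 0 0" --pt "0 0 0" --pt "0 0 0" --yaw '[0, 0, 0, 0, 0, 0, 0, 0]'

```text
time: 21.02
tool_pos: [0.566, -0.0987, 0.2729]
tcp_rot: [-2.153, -2.288, -0.0]
wrist_force: [-1.4, 0.9, -0.1]
width: 0.704
grip_force: 0.0
```

>>> drive_tool --claw '[60, 60, 60, 60, 60, 60, 60, 60]' --pt "0 0 0.02" --pt "0 0 0.06" --pt "0 0 0.12" --pt "0 0 0.18" --pt "0 0 0.24" --pt "-0.008 0.06 0.28" --pt "-0.012 0.12 0.28" --pt "-0.016 0.2 0.28" --yaw '[0, 0, 0, 0, 0, 0, 0, 0]'

```text
time: 21.68
tool_pos: [0.5585, 0.0009, 0.4168]
tcp_rot: [2.153, 2.281, 0.005]
wrist_force: [-0.2, 0.6, -0.6]
width: 0.705
grip_force: 0.0
```

>>> drive_tool --claw '[60, 60, 60, 60, 60, 60, 60, 60]' --pt "-0.006 0.08 0" --pt "-0.012 0.16 0" --pt "-0.018 0.24 0" --pt "-0.024 0.32 0" --pt "-0.03 0.4 0" --pt "-0.036 0.48 0" --pt "-0.042 0.56 0" --pt "-0.046 0.64 0" --yaw '[0.006, 0.012, 0.018, 0.024, 0.03, 0.036, 0.042, 0.048]'

```text
time: 22.35
tool_pos: [0.5342, 0.3233, 0.4141]
tcp_rot: [1.973, 2.444, 0.001]
wrist_force: [1.1, 0.0, -0.6]
width: 0.704
grip_force: 0.0
```

>>> drive_tool --claw '[60, 60, 60, 60, 60, 60, 60, 60]' --pt "-0.001 0.06 0" --pt "-0.002 0.11 0" --pt "-0.003 0.13 0" --pt "-0.003 0.13 -0.03" --pt "-0.003 0.13 -0.07" --pt "-0.003 0.13 -0.11" --pt "-0.003 0.13 -0.13" --pt "-0.003 0.13 -0.13" --yaw '[0, 0, 0, 0, 0, 0, 0, 0]'

```text
time: 23.02
tool_pos: [0.5326, 0.3852, 0.3449]
tcp_rot: [-1.974, -2.442, 0.009]
wrist_force: [-0.4, -0.1, -0.7]
width: 0.703
grip_force: 0.0
```

```bash
python3 - <<'E'
from h import *
s=bot.read_state();print(s["tool_pos"]);y=R.from_rotvec(s["tcp_rot"]).as_matrix()[:,1];print(np.degrees(np.arctan2(y[1],y[0])))
for n in("scene","top"):
  t=bot.read_camera(n);P=cloud(t);hsv=cv2.cvtColor(t["color"],cv2.COLOR_RGB2HSV)
  m=((hsv[...,0]<12)|(hsv[...,0]>174))&(hsv[...,1]>110)&(hsv[...,2]>40)&(P[...,2]>.012)&(P[...,2]<.35)&(P[...,1]<.45)&(P[...,0]>.4)&(P[...,0]<.7)
  for k in comps(m,40):
    q=P[cv2.erode(k.astype(np.uint8),np.ones((3,3)))>0];ce=q.mean(0);print(n,k.sum(),ce.round(4),np.percentile(q,[2,98],axis=0).round(3).tolist(),np.linalg.svd(q-ce,full_matrices=False)[2][2].round(3))
E
```

```text
[0.53262151 0.38515819 0.34485545]
12.088139146304613
scene 555 [ 0.5782 -0.2022  0.1039] [[0.574, -0.239, 0.075], [0.582, -0.175, 0.13]] [-0.999 -0.046 -0.01 ]
scene 767 [ 0.5715 -0.0951  0.1161] [[0.566, -0.127, 0.078], [0.576, -0.065, 0.148]] [0.999 0.048 0.007]
scene 771 [0.5305 0.3856 0.1137] [[0.481, 0.356, 0.023], [0.554, 0.416, 0.147]] [ 0.866  0.201 -0.457]
top 342 [ 0.5717 -0.2059  0.13  ] [[0.567, -0.24, 0.105], [0.577, -0.172, 0.135]] [-0.998 -0.058  0.017]
top 293 [ 0.5652 -0.0964  0.1505] [[0.56, -0.129, 0.142], [0.57, -0.062, 0.154]] [-0.992 -0.063  0.114]
top 1611 [0.5048 0.3758 0.0872] [[0.467, 0.346, 0.023], [0.545, 0.405, 0.15]] [-0.852 -0.185  0.49 ]
```

>>> drive_tool --claw '[60, 60, 60, 60, 60, 60]' --pt "0 0 -0.025" --pt "0 0 -0.055" --pt "0 0 -0.085" --pt "0 0 -0.11" --pt "0 0 -0.12" --pt "0 0 -0.12" --yaw '[0, 0, 0, 0, 0, 0]'

```text
time: 23.62
tool_pos: [0.533, 0.386, 0.2863]
tcp_rot: [-1.974, -2.443, 0.004]
wrist_force: [0.2, 0.5, 0.2]
width: 0.7
grip_force: 0.0
```

>>> drive_tool --claw '[60, 60, 60, 60, 60, 60, 60, 60]' --pt "-0.016 -0.0035 0" --pt "-0.034 -0.0075 0" --pt "-0.054 -0.012 0" --pt "-0.074 -0.016 0" --pt "-0.094 -0.02 0" --pt "-0.112 -0.024 0" --pt "-0.124 -0.027 0" --pt "-0.127 -0.0275 0" --yaw '[0, 0, 0, 0, 0, 0, 0, 0]'

```text
time: 24.28
tool_pos: [0.4683, 0.3722, 0.2878]
tcp_rot: [-1.974, -2.444, 0.002]
wrist_force: [-0.4, -1.0, 0.5]
width: 0.699
grip_force: 0.0
```

>>> drive_tool --claw '[50, 40, 30, 25, 20, 15, 8, 8]' --pt "0 0 0" --pt "0 0 0" --pt "0 0 0" --pt "0 0 0" --pt "0 0 0" --pt "0 0 0" --pt "0 0 0" --pt "0 0 0" --yaw '[0, 0, 0, 0, 0, 0, 0, 0]'

```text
time: 24.95
tool_pos: [0.4699, 0.3726, 0.2878]
tcp_rot: [-1.975, -2.443, 0.001]
wrist_force: [-1.8, -0.0, 1.1]
width: 0.135
grip_force: 39.4
```

>>> drive_tool --claw '[8, 8, 8, 8, 8, 8, 8, 8]' --pt "0.002 0 0.01" --pt "0.003 0 0.04" --pt "0.003 0 0.1" --pt "0.003 0 0.16" --pt "0.003 0 0.22" --pt "0.003 0 0.28" --pt "0.003 0 0.34" --pt "0.003 0 0.364" --yaw '[0, 0, 0, 0, 0, 0, 0, 0]'

```text
time: 25.62
tool_pos: [0.472, 0.3729, 0.4751]
tcp_rot: [1.973, 2.442, 0.011]
wrist_force: [0.9, -0.1, -1.9]
width: 0.141
grip_force: 39.4
```

>>> drive_tool --claw '[8, 8, 8, 8, 8, 8, 8, 8]' --pt "0.01 -0.05 0" --pt "0.021 -0.12 0" --pt "0.032 -0.19 0" --pt "0.043 -0.26 0" --pt "0.054 -0.33 0" --pt "0.065 -0.4 0" --pt "0.076 -0.47 0" --pt "0.087 -0.54 0" --yaw '[-0.003, -0.006, -0.009, -0.012, -0.015, -0.018, -0.021, -0.024]'

```text
time: 26.28
tool_pos: [0.5146, 0.1009, 0.4685]
tcp_rot: [-2.065, -2.366, 0.002]
wrist_force: [0.9, 0.0, -3.6]
width: 0.135
grip_force: 39.4
```

>>> drive_tool --claw '[8, 8, 8, 8, 8, 8, 8, 8]' --pt "0.011 -0.07 0" --pt "0.022 -0.14 0" --pt "0.033 -0.21 0" --pt "0.044 -0.28 0" --pt "0.055 -0.35 0" --pt "0.066 -0.42 0" --pt "0.077 -0.49 0" --pt "0.088 -0.56 0" --yaw '[-0.003, -0.006, -0.009, -0.012, -0.015, -0.018, -0.021, -0.024]'

```text
time: 26.95
tool_pos: [0.5586, -0.1792, 0.4684]
tcp_rot: [-2.153, -2.286, 0.001]
wrist_force: [1.2, 0.1, -2.7]
width: 0.137
grip_force: 39.4
```

>>> drive_tool --claw '[8, 8, 8, 8, 8, 8]' --pt "0.011 -0.07 0" --pt "0.022 -0.14 0" --pt "0.032 -0.21 0" --pt "0.039 -0.26 0" --pt "0.0416 -0.281 0" --pt "0.0416 -0.281 0" --yaw '[0, 0, 0, 0, 0, 0]'

```text
time: 27.45
tool_pos: [0.5795, -0.3204, 0.4677]
tcp_rot: [-2.155, -2.283, 0.002]
wrist_force: [0.2, 0.4, -2.6]
width: 0.134
grip_force: 39.3
```

>>> drive_tool --claw '[8, 8, 8, 8, 8, 8, 8, 8]' --pt "0 0 -0.03" --pt "0 0 -0.07" --pt "0 0 -0.11" --pt "0 0 -0.15" --pt "0 0 -0.19" --pt "0 0 -0.21" --pt "0 0 -0.217" --pt "0 0 -0.217" --yaw '[0, 0, 0, 0, 0, 0, 0, 0]'

```text
time: 28.12
tool_pos: [0.5795, -0.3167, 0.3601]
tcp_rot: [-2.15, -2.287, 0.001]
wrist_force: [0.3, 0.6, -3.1]
width: 0.134
grip_force: 39.3
```

>>> drive_tool --claw '[8, 8, 8]' --pt "0 0 0" --pt "0 0 0" --pt "0 0 0" --yaw '[0, 0, 0]'

```text
time: 28.37
tool_pos: [0.5803, -0.3181, 0.3634]
tcp_rot: [2.151, 2.286, 0.001]
wrist_force: [0.4, -0.0, -3.3]
width: 0.132
grip_force: 39.3
```

```bash
python3 - <<'E'
from h import *
new=bot.read_camera("scene");top=bot.read_camera("top"); s=bot.read_state(); p=s["tool_pos"]; print(p,s["wrist_force"].round(1));y=R.from_rotvec(s["tcp_rot"]).as_matrix()[:,1];print(np.degrees(np.arctan2(y[1],y[0])))
for n,t in(("scene",new),("top",top)):
  try:
    z=p[2]-.2798;uu,vv,fl=footline(t,0,p[1]);fl=np.array(fl,float)
    w=onplane(t,fl+[0,.5],z)[:,:2]-p[:2];a=w@E*1e3;b=w@D*1e3
    k=(b>-30)&(b<30);print(n,"edge rel TCP across",np.polyfit(b[k],a[k],1).round(3),np.median(a[k]),"along",np.percentile(b,[0,100]).round(1),len(fl))
    m=np.zeros((480,640),bool);m[vv,uu]=1;q=cloud(t)[cv2.erode(m.astype(np.uint8),np.ones((3,3)))>0];ce=np.median(q,0);q=q[abs(q[:,0]-ce[0])<.015]
    print("   face rel TCP",((q.mean(0)[:2]-p[:2])@E*1e3).round(2),"n",np.linalg.svd(q-q.mean(0),full_matrices=False)[2][2].round(3),np.percentile(q,[2,98],axis=0).round(3).tolist())
  except ValueError as e: print(n,"hidden")
cv2.imwrite("pics/a6.png",cv2.resize(np.hstack([new["color"][100:250,110:310,::-1],top["color"][140:290,370:570,::-1]]),None,fx=2,fy=2))
E
```

```text
[ 0.58007021 -0.31807504  0.36287345] [ 0.5 -0.2 -3.1]
3.4673305962260046
scene edge rel TCP across [-0.023  3.541] 3.4542691077618786 along [-168.6   32.3] 35
   face rel TCP 6.98 n [0.999 0.054 0.005] [[0.582, -0.345, 0.092], [0.591, -0.283, 0.237]]
top edge rel TCP across [-0.13   1.381] 0.18337156561350443 along [-50.9  36. ] 43
   face rel TCP -0.24 n [-0.996 -0.092  0.009] [[0.574, -0.309, 0.111], [0.583, -0.28, 0.243]]
```

View pics/a6.png

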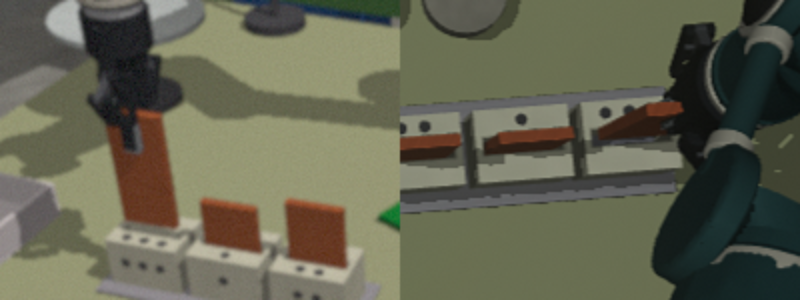

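The tall tile (scene crop 145,170) hangs above the three-pip block, and the other two stand in their pockets. I'll enter the slot with a −0.8 mm correction in x.

>>> drive_tool --claw '[8, 8, 8, 8, 8, 8, 8, 8]' --pt "-0.0016 0 0" --pt "-0.0016 0 -0.006" --pt "-0.0016 0 -0.012" --pt "-0.0016 0 -0.018" --pt "-0.0016 0 -0.024" --pt "-0.0016 0 -0.03" --pt "-0.0016 0 -0.036" --pt "-0.0016 0 -0.036" --yaw '[0, 0, 0, 0, 0, 0, 0, 0]'

```text
time: 29.13
tool_pos: [0.5787, -0.3177, 0.3422]
tcp_rot: [-2.152, -2.286, 0.001]
wrist_force: [0.8, -0.1, -3.6]
width: 0.132
grip_force: 39.3
```

>>> drive_tool --claw '[8, 8, 8, 8, 8, 8, 8, 8]' --pt "0.001 0 -0.008" --pt "0.001 0 -0.016" --pt "0.001 0 -0.024" --pt "0.001 0 -0.032" --pt "0.001 0 -0.04" --pt "0.001 0 -0.048" --pt "0.001 0 -0.056" --pt "0.001 0 -0.062" --yaw '[0, 0, 0, 0, 0, 0, 0, 0]'

```text
time: 29.8
tool_pos: [0.5794, -0.3178, 0.3118]
tcp_rot: [-2.153, -2.287, 0.0]
wrist_force: [-1.4, -1.0, -3.2]
width: 0.134
grip_force: 39.4
```

>>> drive_tool --claw '[8, 8, 8, 8]' --pt "0 0 -0.002" --pt "0 0 -0.003" --pt "0 0 -0.003" --pt "0 0 -0.003" --yaw '[0, 0, 0, 0]'

```text
time: 30.13
tool_pos: [0.5796, -0.318, 0.3112]
tcp_rot: [2.153, 2.287, 0.0]
wrist_force: [-0.3, 0.2, -3.1]
width: 0.135
grip_force: 39.3
```

Foot is at about 0.031. I'll feel downward in small steps.

>>> drive_tool --claw '[8, 8, 8, 8, 8]' --pt "0 0 -0.002" --pt "0 0 -0.004" --pt "0 0 -0.006" --pt "0 0 -0.006" --pt "0 0 -0.006" --yaw '[0, 0, 0, 0, 0]'

```text
time: 30.55
tool_pos: [0.5794, -0.3179, 0.3078]
tcp_rot: [-2.153, -2.288, 0.0]
wrist_force: [0.4, 0.7, -2.8]
width: 0.133
grip_force: 39.3
```

>>> drive_tool --claw '[8, 8, 8, 8, 8]' --pt "0 0 -0.002" --pt "0 0 -0.004" --pt "0 0 -0.005" --pt "0 0 -0.005" --pt "0 0 -0.005" --yaw '[0, 0, 0, 0, 0]'

```text
time: 30.97
tool_pos: [0.5794, -0.3178, 0.3053]
tcp_rot: [-2.153, -2.288, 0.0]
wrist_force: [0.9, -0.3, -3.6]
width: 0.135
grip_force: 39.3
```

>>> drive_tool --claw '[8, 8, 8, 8, 8]' --pt "0 0 -0.002" --pt "0 0 -0.004" --pt "0 0 -0.004" --pt "0 0 -0.004" --pt "0 0 -0.004" --yaw '[0, 0, 0, 0, 0]'

```text
time: 31.38
tool_pos: [0.5794, -0.3179, 0.3034]
tcp_rot: [-2.153, -2.288, 0.0]
wrist_force: [0.8, -0.7, -3.7]
width: 0.138
grip_force: 39.3
```

>>> drive_tool --claw '[8, 8, 8, 8, 8]' --pt "0 0 -0.002" --pt "0 0 -0.004" --pt "0 0 -0.004" --pt "0 0 -0.004" --pt "0 0 -0.004" --yaw '[0, 0, 0, 0, 0]'

```text
time: 31.8
tool_pos: [0.5794, -0.3179, 0.3014]
tcp_rot: [-2.153, -2.288, 0.0]
wrist_force: [-0.8, -0.2, -3.0]
width: 0.132
grip_force: 39.3
```

>>> drive_tool --claw '[8, 8, 8, 8, 8]' --pt "0 0 -0.002" --pt "0 0 -0.003" --pt "0 0 -0.003" --pt "0 0 -0.003" --pt "0 0 -0.003" --yaw '[0, 0, 0, 0, 0]'

```text
time: 32.22
tool_pos: [0.5794, -0.3179, 0.2999]
tcp_rot: [-2.153, -2.288, 0.0]
wrist_force: [-0.3, -0.9, -3.3]
width: 0.133
grip_force: 39.4
```

>>> drive_tool --claw '[8, 8, 8, 8, 8]' --pt "0 0 -0.002" --pt "0 0 -0.003" --pt "0 0 -0.003" --pt "0 0 -0.003" --pt "0 0 -0.003" --yaw '[0, 0, 0, 0, 0]'

```text
time: 32.63
tool_pos: [0.5795, -0.3179, 0.2987]
tcp_rot: [2.153, 2.288, 0.0]
wrist_force: [-0.9, 0.7, -0.3]
width: 0.132
grip_force: 39.6
```

>>> drive_tool --claw '[8, 8, 8, 8, 8]' --pt "0 0 -0.001" --pt "0 0 -0.0015" --pt "0 0 -0.0015" --pt "0 0 -0.0015" --pt "0 0 -0.0015" --yaw '[0, 0, 0, 0, 0]'

```text
time: 33.05
tool_pos: [0.5796, -0.3179, 0.298]
tcp_rot: [2.153, 2.287, 0.0]
wrist_force: [-0.7, 1.0, 0.7]
width: 0.137
grip_force: 39.8
```

It rests on the pad. Release and lift clear.

>>> drive_tool --claw '[14, 18, 24, 32, 42, 52, 60, 60]' --pt "0 0 0" --pt "0 0 0" --pt "0 0 0" --pt "0 0 0" --pt "0 0 0" --pt "0 0 0" --pt "0 0 0" --pt "0 0 0" --yaw '[0, 0, 0, 0, 0, 0, 0, 0]'

```text
time: 33.72
tool_pos: [0.5795, -0.3179, 0.2977]
tcp_rot: [-2.153, -2.288, -0.0]
wrist_force: [-0.4, -0.4, -1.6]
width: 0.704
grip_force: 0.0
```

>>> drive_tool --claw '[60, 60, 60, 60, 60, 60, 60, 60]' --pt "0 0 0.02" --pt "0 0 0.06" --pt "0 0 0.12" --pt "0 0 0.18" --pt "0 0 0.24" --pt "0 0 0.28" --pt "-0.06 0 0.28" --pt "-0.14 0 0.28" --yaw '[0, 0, 0, 0, 0, 0, 0, 0]'

```text
time: 34.38
tool_pos: [0.5111, -0.3181, 0.4412]
tcp_rot: [2.146, 2.285, 0.002]
wrist_force: [-0.6, -0.4, -0.5]
width: 0.706
grip_force: 0.0
```

>>> drive_tool --claw '[60, 60, 60, 60, 60]' --pt "-0.04 0 0" --pt "-0.08 0 0" --pt "-0.08 0 0" --pt "-0.08 0 0" --pt "-0.08 0 0" --yaw '[0, 0, 0, 0, 0]'

```text
time: 34.8
tool_pos: [0.4699, -0.318, 0.4385]
tcp_rot: [2.152, 2.286, 0.001]
wrist_force: [0.1, 0.5, 0.2]
width: 0.699
grip_force: 0.0
```

```bash
python3 - <<'E'
from h import *
c=bot.read_camera("scene");t=bot.read_camera("top")
for n,cc in(("scene",c),("top",t)):
  P=cloud(cc);hsv=cv2.cvtColor(cc["color"],cv2.COLOR_RGB2HSV)
  m=((hsv[...,0]<12)|(hsv[...,0]>174))&(hsv[...,1]>110)&(hsv[...,2]>40)&(P[...,2]>.012)&(P[...,2]<.35)&(P[...,1]<.45)&(P[...,0]>.4)&(P[...,0]<.7)
  for k in comps(m,40):
    q=P[cv2.erode(k.astype(np.uint8),np.ones((3,3)))>0];ce=q.mean(0);print(n,k.sum(),ce.round(4),np.percentile(q,[2,98],axis=0).round(3).tolist(),np.linalg.svd(q-ce,full_matrices=False)[2][2].round(3))
cv2.imwrite("pics/a7.png",cv2.resize(np.hstack([c["color"][150:350,100:400,::-1],t["color"][80:280,260:560,::-1]]),(800,267)))
E
```

```text
scene 884 [ 0.5855 -0.3118  0.1282] [[0.581, -0.346, 0.076], [0.59, -0.282, 0.172]] [-0.998 -0.059 -0.004]
scene 553 [ 0.5787 -0.2077  0.105 ] [[0.574, -0.239, 0.074], [0.583, -0.177, 0.13]] [ 0.999  0.049 -0.004]
scene 765 [ 0.5717 -0.0943  0.1127] [[0.567, -0.127, 0.075], [0.575, -0.065, 0.149]] [-0.999 -0.054 -0.   ]
top 344 [ 0.5787 -0.3069  0.1669] [[0.574, -0.345, 0.099], [0.584, -0.279, 0.178]] [-0.998 -0.068  0.005]
top 289 [ 0.5719 -0.2044  0.1298] [[0.567, -0.24, 0.099], [0.577, -0.172, 0.136]] [-0.998 -0.066 -0.001]
top 267 [ 0.5654 -0.0968  0.1512] [[0.561, -0.129, 0.148], [0.57, -0.063, 0.155]] [-0.336 -0.022 -0.942]
```

View pics/a7.png

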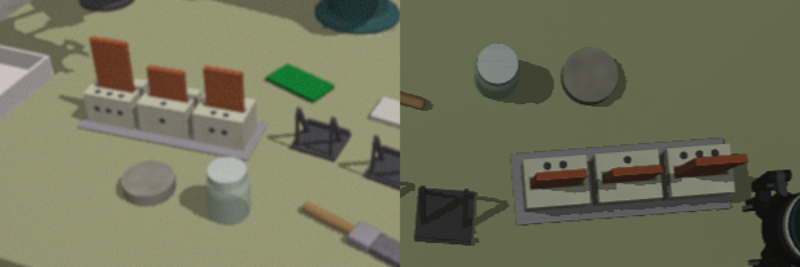

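All three tiles stand upright in their pockets: tall in 3 pips (scene crop 112,65), short in 1 pip (165,83), middle in 2 pips (224,88). The jar, brush and puck are where they were, and the gripper is clear.

```bash
python3 -c "
from workcell import bot
print(bot.finish_job())"
```

```text
the job is handed in; nothing more can be done
None
```

Job handed in at about 35 s (limit 72 s): the short, middle and tall tiles were loaded in that order into the one-, two- and three-pip pockets, each lowered until it rested on its packing before release, and the last pictures show all three upright with the jar, brush and puck unmoved; the verdict was not shown.

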